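Push a scrap heatsink through the flap of the scrap chute

ROBOT

A 6-joint arm with a two-finger parallel gripper is mounted at the origin on the work surface. World frame = base frame: x ahead of the robot, y to its left, z up, the work surface at z = 0. Lengths are in mm, angles in rad, forces in N, time in s.
With the tool pointing down it reaches from about 350 to 775 mm from the base axis. Payload 7.3 kg.
Tool frame: the origin (TCP) lies between the finger pads; the fingertips stand 22 mm ahead of it and the grasp point (between the pads) lies 3 mm ahead of it; z points along the fingers, x is the direction in which the jaws open and shut, and the axes are right-handed (so a half turn about z gives the same grasp; the last joint's range is limited). The gripper opens to 92 mm and grips with 3 to 60 N. Pads are 19 mm wide; open, the fingers measure 130 mm over their backs; the gripper's body (75 mm by 190 mm) begins 47 mm behind the grasp point.
Start: joints at [1.197, 0.342, 1.524, -0, 1.275, -0.146], TCP at [118.546, 511.458, 248.741] pointing down, gripper open.
Joint ranges: [-2.53, 2.53], [-0.77, 2.02], [0.04, 2.7], [-1, 4.14], [0.28, 2.66], [-3.11, 3.11]. Speed limits (rad/s): [2.57, 2.57, 3.14, 3.14, 3.14, 3.14].

INTERFACE

Orientations are given as [roll, pitch, yaw] about the fixed x, y, z axes, in that order (R = Rz(yaw) Ry(pitch) Rx(roll)).
In Python, from plant import * gives the robot as it stands. The module is installed in compiled form; this text tells all that it offers.
- The arm moves only by the shell command python3 -m handwheel 'ROWS' [OPENING]. ROWS is a JSON object of lists of equal length, an entry for each row: "translation": the shift along the world's x, y, z in units of 15 cm (1.0 is 15 cm), a list of three; "twist": the turn about the world's z in units of 90 degrees (1.0 is 90 degrees). In form: {"translation": [[tx, ty, tz], ...], "twist": [twist, ...]}. A call has exactly 8 rows; each row shifts and turns the pose as measured when the row begins; what a row does not reach is not made up. A row lasts 1/8 s, in which the tool goes at most 62.5 mm and 10.7 degrees, less where a joint would pass 70% of its speed; a pose out of reach is approached as far as the arm can. A call with a number of a shift or a turn outside -1 to 1 is refused whole. A call with a gripper value outside its range is refused whole. OPENING is the closure in counts, from 0 (fully open) to 255 (shut), set as the call begins (- or left out, the last holds). The fingers move at their own pace and stop on an object; the grip force is fixed at half the most. Time passes only in rows, so rows that do not move let the fingers close, or fill a call up. It gives the time, the measured TCP pose, the force and the opening at its end, in the units of the state.
- get_obs(): the state, without advancing time (a new reading comes with each control period).
- capture(name): name is "scene" or "top" or "wrist"; returns a dict with "img" (480x640x3 uint8, red, green, blue), "vertical_fov" (degrees; the focal length in pixels is half the picture's height over the tangent of half this angle, whatever the lens; pixels are square), "cx", "cy" (the principal point, pixels), "world_from_camera" (4x4, takes a point from camera to world coordinates). Camera axes: x right, y up, looking along -z (the intrinsics and any distortion apply to the point x, -y, -z); pixel columns grow to the right and rows downward; lengths in mm; the calibration is good to about 2 mm. The wrist camera is an equidistant fisheye: a pixel r from the principal point sees the ray r / f radians off the axis. A picture is of the moment at which its call begins. There is no depth.
- close_job(): hands the job in, once; it reports no verdict.
Trained networks look in the newest picture that a camera, given by its name, has taken for a name from the list of things; names that differ only in an ending like _2 or _b are one class to them, and where a whole thing is asked for, a point or a joint stands for the part that bears it (a point fixed in the world has none). Each returns a list of dicts, best first, with "score" (0 to 1); they miss things now and then, are a little off and sometimes report something else, mostly with a low value. They report only what shows in the picture. A call takes as long as a camera call.
- search_frame(camera, label): "position" ([x, y, z] in mm, in the coordinates of the camera as it stood for that picture, good to about 4 mm: the middle of the surface that is visible of it).
- spot_point(camera, label): "position" ([x, y, z] in mm, in the coordinates of the camera as it stood for that picture, good to about 4 mm: a listed point, or the origin of a listed thing).
The state is a dict: "time": time; "joint_positions": joint angles; "dq": joint speeds; "tau": joint torques, N m; "tool_pos": TCP position; "tcp_rot": TCP orientation; "contact_force": force on the tool from outside, world axes, zero at the start; "moment": the same for the moment, N m; "grip_width": finger opening in mm.
Only numpy, scipy, OpenCV 4.12 (cv2) and the standard library are available. Lean on these libraries where they do the work, as an engineer would, in place of code of your own. Each camera call takes 0.05 s, during which the arm holds its last target.

TASK

Clear the scrap heatsink off the repair bench: without picking it up, push it across the bench with the fingertips to the mouth of the scrap chute and on against the hanging flap so that the flap swings in and the heatsink slides through under it and drops off the bench edge into the tote. Then draw the fingers back out so that the flap hangs shut again, and leave the other things on the bench where they are.

Things in the scene. Friction and masses are not known exactly. Their poses are not given: they have to be found in the camera images.
- heatsink_center (a point): The scrap heatsink, a dull grey extruded-aluminium block lying loose on the bench, upright fins up: 80 mm long (x, along the fins) by 60 mm wide (y) by 32 mm high, about 0.2 kg. This point is its centre, 16 mm above its underside. It starts turned up to 45 degrees from the chute's direction and fits through the doorway either way, best lengthwise.
- mouth (a point): The doorway of the scrap chute: point on the bench top midway between its two grey steel cheeks, right under the hanging flap. x points into the chute (the way to push, roughly away from the robot), y left, z up. 122 mm wide, 86 mm clear below the hinge rod. Two guide plates 30 mm high flare out in front, from 61 mm either side at the flap to 92 mm either side 52 mm before it.
- hood_top (a point): Top of the header bar straight above the doorway, 103 mm above the bench; a clear roof at this height runs 115 mm back from it. The header blocks upright fingers: to follow the heatsink in under the flap they must lean forwards, fingertips ahead of the hand, by some 25 to 45 degrees.
- flap (a joint): Swing of the chute's flap, in rad: 0 hanging shut, growing as its lower edge swings into the chute, up to 1.45. It cannot swing out towards the robot. It falls shut by its own weight within about a second when nothing holds it open; a fraction of a newton opens it.
- flap_edge (a point): Middle of the lower edge of the flap, a plain aluminium sheet 114 mm wide, 85 mm from hinge to edge, 3 mm thick, 0.07 kg, hung on a rod 89 mm above the bench; shut, its edge is 4 mm above the bench.
- bench_edge (a point): A point on the straight far edge of the level bench top (z = 0), which runs along the world's y; inside the chute it lies some 40 to 58 mm behind the flap. The heatsink tips into the tote once its middle is well past this edge, so its tail must be pushed in beyond the flap, some 10 to 35 mm.
- tote (a point): Middle of the floor of the grey plastic tote that hangs under the bench edge behind the flap, 191 mm below the bench top; inside 242 by 192 mm. What is pushed over the edge inside the chute falls in here.
- transformer_center (a point): Bystander: a small mains transformer standing beside the chute, dark steel core with a taped winding, 56 by 50 mm, 46 mm high; this point is its centre.
- capacitor_center (a point): Bystander: a can capacitor standing upright beside the chute, 35 mm in diameter, 50 mm high; this point is its centre.
- multimeter_center (a point): Bystander: a hand multimeter lying on its back at one side, 150 by 76 mm, 45 mm high with its dial; this point is its middle, 20 mm up.
- screwdriver_grip (a point): Bystander: a screwdriver about 190 mm long lying at one side; this point is the middle of its handle.

How it is judged (in metres and radians):
On the way, in this order (a step that is already met when the one before it is completed fails the run):
1. the heatsink, lying on the bench in the doorway, has pushed the flap open (value of joint flap above 0.3 rad and x of heatsink_center in the frame of mouth between -0.04 and 0.07 m and height (world z) of heatsink_center above 0.008 m), for 0.1 s.
2. the heatsink has dropped off the bench edge into the tote (height (world z) of heatsink_center below -0.08 m and x of heatsink_center in the frame of mouth above 0.02 m), for 0.1 s.
At the end, for the whole second after the job is handed in: The heatsink lies at rest in the tote below the bench edge (its centre more than 80 mm below the bench top, speed under 0.03 m/s) and the flap hangs shut (within 0.06 rad) and still; the fingers are out (all of step 2 and height (world z) of heatsink_center above -0.2 m and x of heatsink_center in the frame of mouth below 0.28 m and y of heatsink_center in the frame of mouth between -0.1 and 0.1 m and linear speed of heatsink below 0.03 m/s and value of joint flap below 0.06 rad and velocity of joint flap below 0.1 rad/s); the robot touches nothing.
It fails at once if the heatsink is lifted off the bench (its centre more than 12 mm above its resting height) (height (world z) of heatsink_center above 0.028 m).
It fails at once if a bystander is shoved more than 20 mm (distance of any of transformer_center, capacitor_center, multimeter_center, screwdriver_grip from where it was at the start of the episode above 0.02 m).
It also fails if it takes over 67 s, if anything falls off the work surface, if the arm or the gripper's body presses on something with over 40 N, if the wrist force passes 120 N, or if a joint passes its speed limit or range.

## Working session

There is one attempt and no reset: what is moved stays moved. The work goes in short steps, Python scripts to look and compute and a shell command to move; the robot and the scene stay as the last step left them, time stands still between calls to the robot, and variables do not carry over. Pictures are saved under pics/ and viewed, and the job is handed in when it is done.

```bash
mkdir -p pics; cat > h.py <<'E'
from plant import *
import numpy as np, cv2
def snap(c,n):
    d=capture(c); cv2.imwrite(f'pics/{n}.png',d['img'][:,:,::-1]); return d
def W(d,p): 
    return (d['world_from_camera']@np.r_[p,1])[:3]
E
python3 - <<'E'
from h import *
print(get_obs())
for c in ['scene','top']:
    d=snap(c,c+'0'); print(c,np.round(d['world_from_camera'],3).tolist(),d['vertical_fov'],d['cx'],d['cy'])
    for l in ['heatsink_center','mouth','hood_top','flap_edge','bench_edge','tote','transformer_center','capacitor_center','multimeter_center','screwdriver_grip']:
        for f in (spot_point,search_frame):
            try: print(l,f.__name__,[(round(r['score'],2),np.round(W(d,r['position'])).tolist()) for r in f(c,l)[:2]])
            except Exception as e: print(l,f.__name__,e)
E
```

```text
{'time': 0.0, 'joint_positions': array([ 1.19699012e+00,  3.42734615e-01,  1.52501181e+00, -2.82878801e-05,
        1.27538566e+00, -1.46003343e-01]), 'dq': array([-0.0010306 ,  0.00085599, -0.00028599,  0.00020326, -0.00068632,
        0.00191457]), 'tau': array([ 7.21149427e-04, -4.31253254e+01, -2.44213986e+01,  7.17723859e-02,
        5.60727145e-02, -1.55006587e-04]), 'tool_pos': array([118.41663565, 511.09250135, 248.04057656]), 'tcp_rot': array([-3.14139545e+00,  1.52699335e-03,  1.34300187e+00]), 'contact_force': array([ 0.2463916 , -0.87948818,  0.53112229]), 'moment': array([ 0.0060927 , -0.01575986, -0.00929103]), 'grip_width': 91.63800034074825}
scene [[-0.446, -0.685, 0.576, 1234.627], [0.895, -0.34, 0.288, 386.58], [-0.001, 0.644, 0.765, 841.506], [0.0, 0.0, 0.0, 1.0]] 49.269447050410456 321.7846004627154 244.86205376822807
heatsink_center call [(0.6, [479.0, -182.0, 14.0])]
heatsink_center call [(0.7, [484.0, -179.0, 5.0])]
mouth call []
mouth call [(0.78, [768.0, -113.0, -80.0])]
hood_top call [(0.67, [658.0, -100.0, 104.0]), (0.24, [477.0, -185.0, 14.0])]
hood_top ca
[... 1520 characters left out ...]
center, flap, flap_edge, heatsink_center, hood_top, mouth, multimeter_center, screwdriver_grip, tote, transformer_center
tote call []
tote call [(0.55, [795.0, -102.0, -47.0])]
transformer_center call [(0.7, [623.0, -298.0, 22.0])]
transformer_center call [(0.88, [620.0, -294.0, 46.0]), (0.47, [792.0, -102.0, -43.0])]
capacitor_center call [(0.62, [651.0, 100.0, 26.0])]
capacitor_center call [(0.52, [649.0, 102.0, 53.0])]
multimeter_center call [(0.96, [524.0, 211.0, 21.0]), (0.64, [700.0, -1.0, -1.0])]
multimeter_center call [(0.56, [524.0, 209.0, 40.0])]
screwdriver_grip call [(0.29, [478.0, -186.0, 17.0])]
screwdriver_grip call [(0.87, [416.0, -398.0, 24.0]), (0.48, [654.0, -96.0, 38.0])]
```

View pics/scene0.png

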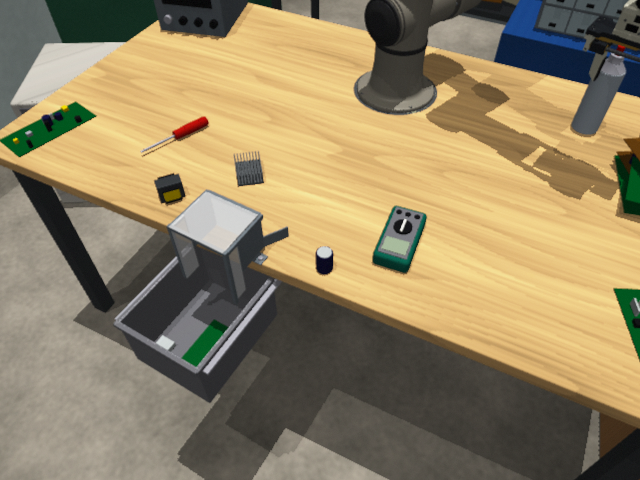

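View pics/top0.png

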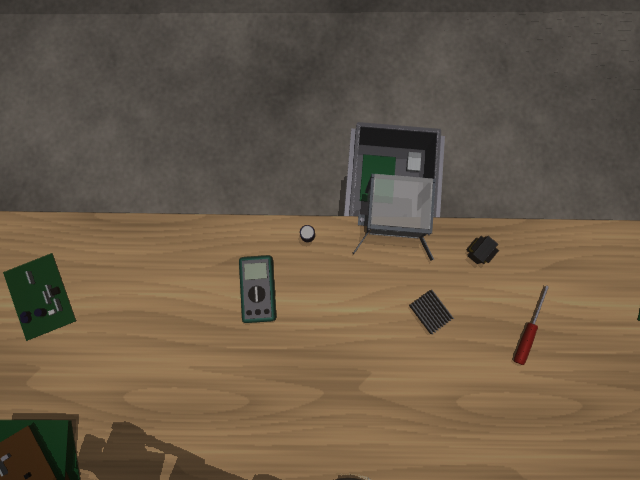

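```bash
python3 - <<'E'
import cv2
a=cv2.imread('pics/top0.png')[160:345,335:500]
cv2.imwrite('pics/topz.png',cv2.resize(a,None,fx=3.2,fy=3.2,interpolation=cv2.INTER_CUBIC))
E
```

```text
(no output)
```

View pics/topz.png

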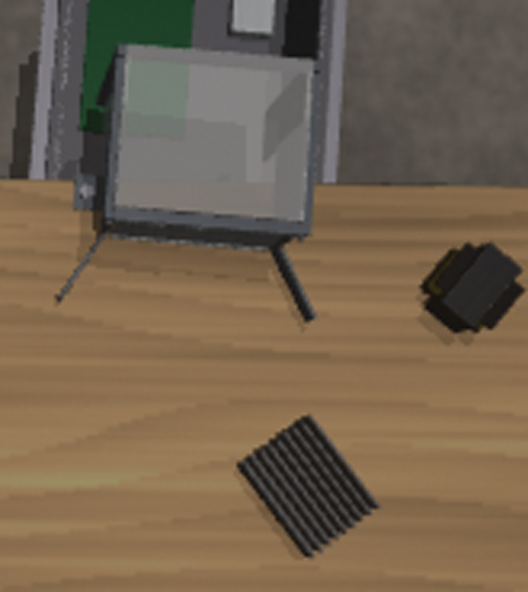

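```bash
cat >> h.py <<'E'
def px2w(d,u,v,z):
    f=240/np.tan(np.radians(d['vertical_fov']/2)); M=d['world_from_camera']
    r=M[:3,:3]@np.array([(u-d['cx'])/f,-(v-d['cy'])/f,-1]); t=(z-M[2,3])/r[2]
    return M[:3,3]+t*r
E
python3 - <<'E'
from h import *
d=capture('top')
for n,z,ps in [('roof',103,[(105,220),(307,236),(120,45),(315,60)]),('hs',32,[(308,415),(378,507),(310,557),(237,465)]),('tips',30,[(58,300),(310,320)]),('tipsin',30,[(103,236),(275,250)])]:
    print(n,[np.round(px2w(d,335+a/3.2,160+b/3.2,z)[:2]).tolist() for a,b in ps])
E
```

```text
roof [[654.0, -32.0], [645.0, -168.0], [774.0, -41.0], [766.0, -174.0]]
hs [[527.0, -182.0], [463.0, -231.0], [428.0, -183.0], [491.0, -132.0]]
tips [[606.0, -5.0], [595.0, -185.0]]
tipsin [[653.0, -37.0], [645.0, -160.0]]
```

```bash
python3 -m handwheel '{"translation":[[0.3,-0.27,0],[0.3,-0.27,0],[0.3,-0.27,0],[0.3,-0.27,0],[0.3,-0.27,0],[0.3,-0.27,0],[0.3,-0.27,0],[0.3,-0.27,0]],"twist":[0,0,0,0,0,0,0,0]}' 110
```

```text
time: 3.05
tool_pos: [485.4, 179.5, 249.8]
tcp_rot: [3.138, -0.005, 1.352]
contact_force: [1.5, 0.4, 0.4]
grip_width: 52.2
```

```bash
python3 -m handwheel '{"translation":[[0.25,-0.25,0],[0.25,-0.25,0],[0.25,-0.25,0],[0.25,-0.25,0],[0.25,-0.25,0],[0.3,-0.2,0],[0.3,0,0],[0.3,0,0]],"twist":[0.05,0.05,0,0,0,0,0,0]}'
python3 -c "
from h import *
o=get_obs();print(o['joint_positions'],o['tcp_rot'])"
```

```text
time: 4.05
tool_pos: [808.1, -51.6, 250.7]
tcp_rot: [3.136, -0.005, 1.508]
contact_force: [1.1, -0.9, 0.4]
grip_width: 52.4
[-0.16038459  0.99770955  0.3217018   0.00608669  1.81756247 -1.66663691] [ 3.13642642 -0.0054259   1.50776676]
```

```bash
python3 -m handwheel '{"translation":[[0.3,0,0],[0.3,0,0],[0.3,0,0],[0.3,0,0],[0,0,0],[0,0,0],[0,0,0],[0,0,0]],"twist":[0,0,0,0,0,0,0,0]}'
python3 -c "
from h import *
o=get_obs();print(o['joint_positions'],o['tcp_rot'])"
```

```text
time: 5.05
tool_pos: [875.5, -45.4, 209.3]
tcp_rot: [3.03, -0.006, 1.507]
contact_force: [0.9, -0.1, -0.1]
grip_width: 52.2
[-0.1440588   1.17913353  0.03910186  0.01504182  1.81246326 -1.64664477] [ 3.02991519 -0.00568774  1.50731442]
```

```bash
python3 -m handwheel '{"translation":[[0.4,0,0.2],[0.4,0,0.2],[0.4,0,0.2],[0.4,0,0.2],[0.4,0,0.2],[0.4,0,0.2],[0.4,0,0.2],[0.4,0,0.2]],"twist":[0,0,0,0,0,0,0,0]}'
python3 -c "
from h import *
o=get_obs();print(o['joint_positions'],o['tcp_rot'])"
```

```text
time: 6.05
tool_pos: [953.6, -29.6, 295.8]
tcp_rot: [2.681, -0.014, 1.51]
contact_force: [-0.5, 0.5, -0.8]
grip_width: 51.9
[-0.12379413  1.11078639  0.03717295  0.04040478  1.53427206 -1.62256072] [ 2.68074976 -0.01384793  1.50998141]
```

```bash
python3 -m handwheel '{"translation":[[0.4,0,0.2],[0.4,0,0.2],[0.4,0,0.2],[0.4,0,0.2],[0.4,0,0.2],[0.4,0,0.2],[0.4,0,0.2],[0,0,0]],"twist":[0,0,0,0,0,0,0,0]}'
python3 -c "
from h import *
o=get_obs();print(o['joint_positions'],o['tcp_rot'])"
```

```text
time: 7.05
tool_pos: [1022.2, -21.1, 356.5]
tcp_rot: [2.381, -0.024, 1.517]
contact_force: [-0.2, 0.1, -0.1]
grip_width: 51.9
[-0.11219812  1.09862933  0.03726398  0.06072501  1.24704359 -1.61584507] [ 2.38093933 -0.02402812  1.51688588]
```

```bash
python3 - <<'E'
import numpy as np
D=[(524.6,248,.3427,1.525,1.2754),(809.7,250.7,.9977,.3217,1.8176),(876.7,209.3,1.179,.0391,1.8125),(954,295.8,1.1108,.0372,1.534),(1022.4,356.5,1.0986,.0373,1.247)]
A=[];b=[]
for r,z,a,c,e in D:
    q=[a,a+c,a+c+e]
    A.append([1,0]+[np.sin(x) for x in q]);b.append(r)
    A.append([0,1]+[np.cos(x) for x in q]);b.append(z)
p,res,*_=np.linalg.lstsq(np.array(A),np.array(b),rcond=None);print(p,np.array(A)@p-b)
a1,d,L1,L2,Lt=p
def ik(r,z,t):
    wr=r-a1-Lt*np.sin(t); wz=z-d-Lt*np.cos(t); D=np.hypot(wr,wz)
    g=np.arccos((L1**2+L2**2-D**2)/(2*L1*L2)); q3=np.pi-g
    q2=np.arctan2(wr,wz)-np.arctan2(L2*np.sin(q3),L1+L2*np.cos(q3))
    return q2,q3,t-q2-q3
for r,z in [(470,26),(430,26),(600,26),(670,26),(400,100),(470,150),(500,150),(800,150),(600,150),(700,350)]: print(r,z,np.round(ik(r,z,2.38),2))
E
```

```text
[-54.28296672 157.06834712 551.10569021 413.1283886  306.9619896 ] [ 0.89585851  0.30089412  0.62228315  1.0075104   0.06125868 -4.15880785
 -1.54887096  0.3309129  -0.03052938  2.51949044]
470 26 [ 0.45  2.51 -0.58]
430 26 [ 0.43  2.61 -0.65]
600 26 [ 0.54  2.21 -0.37]
670 26 [ 0.61  2.03 -0.26]
400 100 [ 0.15  2.59 -0.36]
470 150 [ 0.12  2.38 -0.12]
500 150 [ 0.17  2.32 -0.11]
800 150 [0.59 1.6  0.18]
600 150 [ 0.31  2.11 -0.04]
700 350 [0.27 1.59 0.52]
```

```bash
cat > k.py <<'E'
import numpy as np
from scipy.optimize import brentq
a1,d,L1,L2,Lt=-54.3,157.1,551.1,413.1,307.
def ik(r,z,t):
    wr=r-a1-Lt*np.sin(t); wz=z-d-Lt*np.cos(t); D=np.hypot(wr,wz)
    g=np.arccos((L1**2+L2**2-D**2)/(2*L1*L2)); q3=np.pi-g
    q2=np.arctan2(wr,wz)-np.arctan2(L2*np.sin(q3),L1+L2*np.cos(q3))
    return q2,q3,t-q2-q3
if __name__=='__main__':
  for r,z in [(400,26),(450,26),(500,26),(550,26),(600,26),(640,26),(660,26),(690,26),(660,20),(500,120),(600,120),(700,120),(700,250)]:
    print(r,z,[round(np.degrees(np.pi-brentq(lambda t:ik(r,z,t)[2]-s,1.9,3.3)),1) for s in (.28,-.28)])
E
python3 k.py
```

```text
400 26 [np.float64(14.1), np.float64(32.6)]
450 26 [np.float64(16.1), np.float64(34.5)]
500 26 [np.float64(18.1), np.float64(36.6)]
550 26 [np.float64(20.3), np.float64(38.7)]
600 26 [np.float64(22.5), np.float64(41.0)]
640 26 [np.float64(24.4), np.float64(42.8)]
660 26 [np.float64(25.4), np.float64(43.8)]
690 26 [np.float64(26.8), np.float64(45.3)]
660 20 [np.float64(25.0), np.float64(43.4)]
500 120 [np.float64(27.4), np.float64(45.8)]
600 120 [np.float64(30.3), np.float64(48.7)]
700 120 [np.float64(34.0), np.float64(52.4)]
700 250 [np.float64(44.0), np.float64(62.4)]
```

```bash
python3 -m handwheel '{"translation":[[-0.33,0,0],[-0.33,0,0],[-0.33,0,0],[-0.33,0,0],[-0.33,0,0],[-0.33,0,0],[-0.33,0,0],[-0.33,0,0]],"twist":[0,0,-0.1,-0.1,-0.1,-0.1,-0.1,-0.1]}'
python3 -c "
from h import *
o=get_obs();print(o['joint_positions'],o['tcp_rot'])"
```

```text
time: 8.05
tool_pos: [661.3, -25.7, 352.5]
tcp_rot: [2.385, -0.026, 0.56]
contact_force: [-0.1, -0.5, -0.5]
grip_width: 52.1
[ 0.12072159  0.40380758  1.3658261  -0.75481399  1.10775035 -0.17086545] [ 2.3852223  -0.02594541  0.5603257 ]
```

```bash
python3 -m handwheel '{"translation":[[0,0,0],[0,0,0],[0,0,0],[0,0,0],[0,0,0],[0,0,0],[0,0,0],[0,0,0]],"twist":[-0.11,-0.11,-0.11,-0.11,-0.11,-0.11,-0.11,-0.11]}'
python3 -c "
from h import *
o=get_obs();print(o['joint_positions'],o['tcp_rot'])"
```

```text
time: 9.05
tool_pos: [654.8, -21.1, 355.3]
tcp_rot: [2.386, -0.025, -0.863]
contact_force: [1.8, -0.7, 0.9]
grip_width: 52.0
[ 0.04788106  1.0558104   0.13252335 -0.73910297  2.43966608  0.46148752] [ 2.38611602 -0.02524101 -0.86279377]
```

```bash
python3 -m handwheel '{"translation":[[-0.1,0,-0.1],[-0.1,0,-0.1],[-0.1,0,-0.1],[0,0,0],[0,0,0],[0.35,0,0],[0.35,0,0],[0.35,0,0]],"twist":[-0.11,-0.11,-0.11,-0.11,-0.05,0,0,0]}'
python3 -c "
from h import *
o=get_obs();print(o['joint_positions'],o['tcp_rot'])"
```

```text
time: 10.05
tool_pos: [645.9, -18.1, 274.5]
tcp_rot: [2.392, -0.022, -1.668]
contact_force: [0.0, -0.2, 1.0]
grip_width: 52.3
[-0.12934054  1.19427757  0.03801812 -0.08031008  2.65663902  1.49109327] [ 2.39241697 -0.0215308  -1.66835498]
```

```bash
python3 -m handwheel '{"translation":[[0.4,0,0.1],[0.4,0,0.1],[0.4,0,0.1],[0.4,0,0.1],[0.4,0,0.1],[0.4,0,0.1],[0.4,0,0.1],[0.4,0,0.1]],"twist":[0,0,0,0,0,0,0,0]}'
python3 -c "
from h import *
o=get_obs();print(o['joint_positions'],o['tcp_rot'])"
```

```text
time: 11.05
tool_pos: [643.1, 0.8, 316.1]
tcp_rot: [2.46, 0.007, -1.692]
contact_force: [0.3, 0.0, -0.8]
grip_width: 52.3
[-0.12051899  1.12904853  0.03716986  0.01266055  2.65696429  1.57854057] [ 2.4599763   0.00675929 -1.69234573]
```

```bash
python3 -m handwheel '{"translation":[[0,0,0.41],[0,0,0.41],[0,0,0.41],[0,0,0.41],[0,0,0.41],[0,0,0.41],[0,0,0.41],[0,0,0.41]],"twist":[0,0,0,0,0,0,0,0]}'
python3 -c "
from h import *
o=get_obs();print(o['joint_positions'],o['tcp_rot'])"
```

```text
time: 12.05
tool_pos: [562.2, 6.5, 549.4]
tcp_rot: [2.845, 0.02, -1.699]
contact_force: [-0.5, 1.0, 0.6]
grip_width: 52.2
[-0.13388507  0.74350749  0.036957    0.03688854  2.65709519  1.59274816] [ 2.84548804  0.01955147 -1.69946643]
```

```bash
python3 -m handwheel '{"translation":[[0.3,0,0.28],[0.3,0,0.28],[0.3,0,0.28],[0.3,0,0.28],[0.3,0,0.28],[0.3,0,0.28],[0.3,0,0.28],[0.3,0,0.28]],"twist":[0,0,0,0,0,0,0,0]}'
python3 -c "
from h import *
o=get_obs();print(o['joint_positions'],o['tcp_rot'])"
```

```text
time: 13.05
tool_pos: [537.2, 9.3, 591.4]
tcp_rot: [2.92, 0.063, -1.711]
contact_force: [0.2, 0.2, -0.4]
grip_width: 52.3
[-0.15763025  0.66721473  0.03708459  0.12428256  2.6570133   1.65016185] [ 2.92012049  0.06312552 -1.71118474]
```

```bash
python3 -m handwheel '{"translation":[[0.25,-0.09,-0.29],[0.25,-0.09,-0.29],[0.25,-0.09,-0.29],[0.25,-0.09,-0.29],[0.25,-0.09,-0.29],[0.25,-0.09,-0.29],[0.25,-0.09,-0.29],[0.25,-0.09,-0.29]],"twist":[0,0,0,0,0,0,0,0]}'
python3 -c "
from h import *
o=get_obs();print(o['joint_positions'],o['tcp_rot'])"
```

```text
time: 14.05
tool_pos: [788.0, -93.7, 215.4]
tcp_rot: [2.974, 0.067, -1.71]
contact_force: [0.4, -0.9, 0.2]
grip_width: 51.8
[-0.23354998  1.17621503  0.03738204  0.05790187  2.10014712  1.49589723] [ 2.97446936  0.06687369 -1.71011832]
```

```bash
python3 -m handwheel '{"translation":[[0.4,-0.06,0.2],[0.4,-0.06,0.2],[0.4,-0.06,0.2],[0.4,-0.06,0.2],[0.4,-0.06,0.2],[0.4,-0.06,0.2],[0.4,-0.06,0.2],[0.4,-0.06,0.2]],"twist":[0,0,0,0,0,0,0,0]}'
python3 -c "
from h import *
o=get_obs();print(o['joint_positions'],o['tcp_rot'])"
```

```text
time: 15.05
tool_pos: [856.0, -104.3, 295.0]
tcp_rot: [-2.97, 0.075, -1.709]
contact_force: [-1.0, -0.2, 0.4]
grip_width: 52.1
[-0.24129178  1.0804995   0.03641098  0.09470901  1.85986253  1.50905787] [-2.970126    0.07470597 -1.70940818]
```

```bash
python3 -m handwheel '{"translation":[[0.4,-0.06,0.2],[0.4,-0.06,0.2],[0.4,-0.06,0.2],[0.4,-0.06,0.2],[0.4,-0.06,0.2],[0.4,-0.06,0.2],[0.4,-0.06,0.2],[0.4,-0.06,0.2]],"twist":[0,0,0,0,0,0,0,0]}'
python3 -m handwheel '{"translation":[[0.4,-0.06,0.2],[0.4,-0.06,0.2],[0.4,-0.06,0.2],[0.4,-0.06,0.2],[0.4,-0.06,0.2],[0.4,-0.06,0.2],[0.4,-0.06,0.2],[0.4,-0.06,0.2]],"twist":[0,0,0,0,0,0,0,0]}'
python3 -c "
from h import *
o=get_obs();print(o['joint_positions'],o['tcp_rot'])"
```

```text
time: 16.05
tool_pos: [943.3, -118.2, 347.4]
tcp_rot: [-2.622, 0.083, -1.707]
contact_force: [0.1, -0.7, 0.7]
grip_width: 52.0
time: 17.05
tool_pos: [1025.5, -131.3, 397.3]
tcp_rot: [-2.283, 0.09, -1.703]
contact_force: [-0.7, 0.5, 0.4]
grip_width: 52.0
[-0.24200046  1.07521406  0.03680462  0.15350867  1.18045431  1.50784648] [-2.28304496  0.08997208 -1.70286622]
```

```bash
python3 -m handwheel '{"translation":[[-0.4,-0.05,0],[-0.4,-0.05,-0.03],[-0.4,-0.05,-0.05],[-0.4,-0.05,-0.05],[-0.4,-0.05,-0.05],[-0.4,-0.05,-0.05],[-0.4,-0.05,-0.05],[-0.4,-0.05,-0.05]],"twist":[0.06,0.06,0.06,0.06,0.06,0.06,0.06,0.08]}' 172
python3 -c "
from h import *
o=get_obs();print(o['joint_positions'],o['tcp_rot'])"
```

```text
time: 18.05
tool_pos: [591.8, -185.9, 345.2]
tcp_rot: [-2.282, 0.08, -0.955]
contact_force: [0.3, -0.6, 0.5]
grip_width: 29.7
[-0.81021284  0.35868315  1.51894822  0.89805595  1.31645105 -0.08325622] [-2.28237032  0.08045014 -0.95547997]
```

```bash
python3 -m handwheel '{"translation":[[-0.17,-0.05,-0.2],[-0.17,-0.05,-0.2],[-0.17,-0.05,-0.2],[-0.17,-0.05,-0.2],[-0.17,-0.05,-0.2],[-0.17,-0.05,-0.2],[-0.17,-0.05,-0.2],[-0.17,-0.05,-0.2]],"twist":[0.02,0.01,0,0,0,0,0,0]}'
python3 -c "
from h import *
o=get_obs();print(o['joint_positions'],o['tcp_rot'])
snap('top','top1');snap('scene','sc1')"
```

```text
time: 19.05
tool_pos: [381.7, -255.4, 100.8]
tcp_rot: [-2.29, 0.06, -0.917]
contact_force: [-0.2, -0.1, -0.2]
grip_width: 29.8
[-1.25303367  0.5956383   1.98601161  0.86766526  1.15267702 -0.92356569] [-2.29036106  0.05961201 -0.91709354]
```

View pics/top1.png

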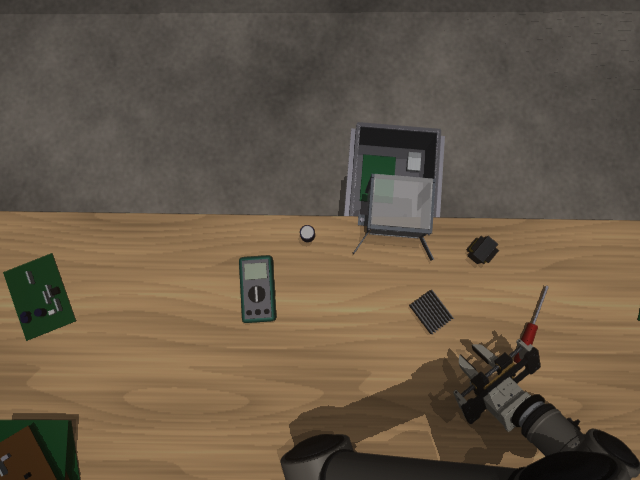

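View pics/sc1.png

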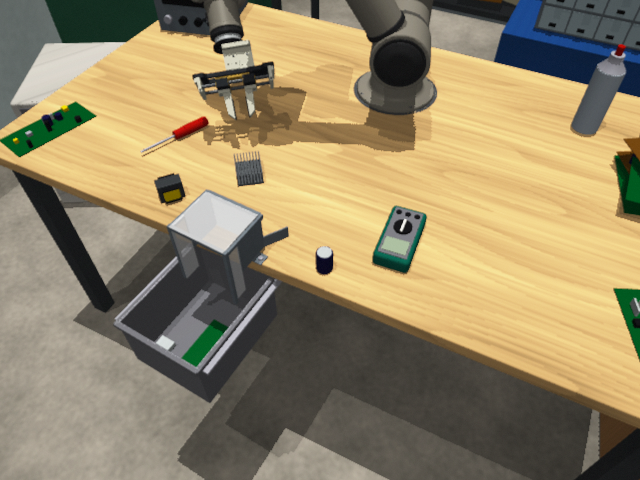

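```bash
python3 -m handwheel '{"translation":[[0.09,0.07,0],[0.08,0.065,-0.05],[0,0,-0.15],[0,0,-0.15],[0,0,-0.1],[0,0,-0.04],[0,0,0],[0,0,0]],"twist":[0,0,0,0,0,0,0,0]}'
python3 -c "
from h import *
o=get_obs();print(o['joint_positions'],o['tcp_rot'])
snap('top','top2');snap('scene','sc2')"
```

```text
time: 20.15
tool_pos: [415.0, -231.0, 27.6]
tcp_rot: [-2.292, 0.054, -0.913]
contact_force: [0.8, 0.6, -0.3]
grip_width: 29.6
[-1.1628169   0.75121617  2.01344156  1.01398403  1.01022691 -1.07001851] [-2.29170523  0.05435206 -0.91297056]
```

View pics/top2.png

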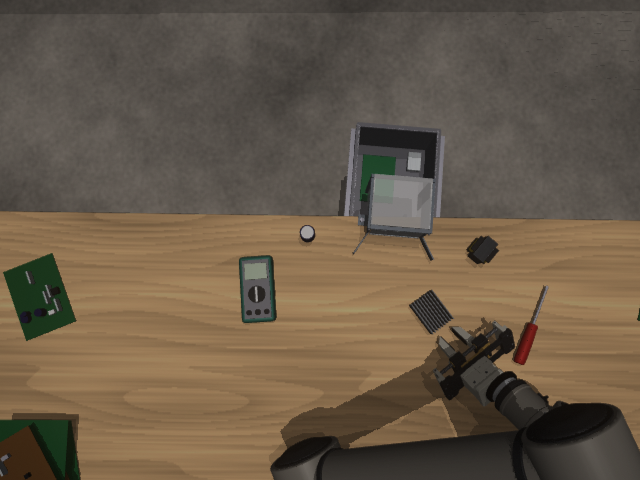

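View pics/sc2.png

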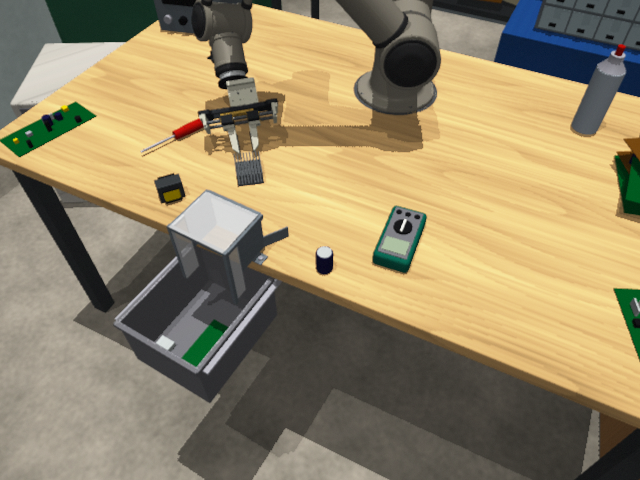

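```bash
python3 -m handwheel '{"translation":[[0.07,0.054,0],[0.07,0.054,0],[0.07,0.054,0],[0.07,0.054,0],[0.07,0.054,0],[0.07,0.054,0],[0.07,0.054,0],[0.05,0.04,0]],"twist":[0,0,0,0,0,0,0,0]}'
python3 -c "
from h import *
o=get_obs();print(o['joint_positions'],o['tcp_rot'])
snap('top','top3')"
python3 - <<'E'
import cv2
a=cv2.imread('pics/top3.png')[160:360,335:535]
cv2.imwrite('pics/t3z.png',cv2.resize(a,None,fx=3,fy=3,interpolation=cv2.INTER_CUBIC))
E
```

```text
time: 21.25
tool_pos: [501.5, -164.3, 28.1]
tcp_rot: [-2.293, 0.053, -0.914]
contact_force: [-0.7, -2.0, -0.6]
grip_width: 30.1
[-0.91807471  0.75234211  2.00156214  1.20815724  0.93171194 -1.01059569] [-2.29263041  0.05292266 -0.91386989]
```

View pics/t3z.png

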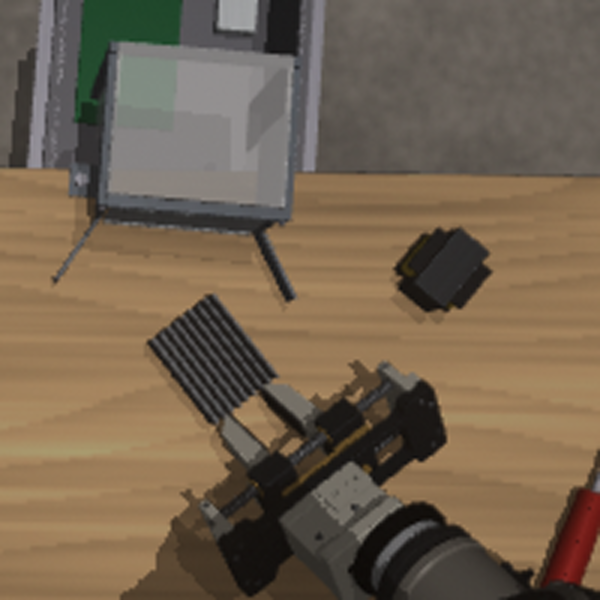

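```bash
python3 - <<'E'
import numpy as np
h=np.radians(37.5); R=80; b=62.8
tcp=np.array([501.5,-164.3])+14*np.array([np.cos(h),np.sin(h)])
com=tcp+b*np.array([np.cos(h),np.sin(h)]); c=com+R*np.array([np.sin(h),-np.cos(h)])
p=tcp;tot=np.radians(41.5);n=8
print(com,c)
for i in range(1,n+1):
    a=-tot*i/n; Rm=np.array([[np.cos(a),-np.sin(a)],[np.sin(a),np.cos(a)]])
    q=c+Rm@(tcp-c); print(np.round((q-p)/150,3),round(-np.degrees(tot)/n/90,4),np.round(c+Rm@(com-c))); p=q
E
```

```text
[ 562.42953653 -117.54712225] [ 611.13045086 -181.01538948]
[0.018 0.059] -0.0576 [ 568. -113.]
[0.023 0.057] -0.0576 [ 575. -110.]
[0.028 0.055] -0.0576 [ 581. -107.]
[0.033 0.052] -0.0576 [ 588. -104.]
[0.038 0.049] -0.0576 [ 595. -103.]
[0.042 0.045] -0.0576 [ 602. -102.]
[0.046 0.041] -0.0576 [ 609. -101.]
[0.049 0.037] -0.0576 [ 617. -101.]
```

```bash
python3 -m handwheel '{"translation":[[0.037,0.028,0],[0.037,0.028,0],[0.018,0.059,0],[0.023,0.057,0],[0.028,0.055,0],[0.033,0.052,0],[0,0,0],[0,0,0]],"twist":[0,0,-0.058,-0.058,-0.058,-0.058,0,0]}'
python3 -c "
from h import *
o=get_obs();print(o['joint_positions'],o['tcp_rot'])
snap('top','top4')"
python3 - <<'E'
import cv2
a=cv2.imread('pics/top4.png')[160:360,335:535]
cv2.imwrite('pics/t4z.png',cv2.resize(a,None,fx=3,fy=3,interpolation=cv2.INTER_CUBIC))
E
```

```text
time: 22.3
tool_pos: [529.8, -121.3, 28.0]
tcp_rot: [-2.294, 0.052, -1.288]
contact_force: [-0.7, -0.2, -0.2]
grip_width: 29.4
[-0.74980246  0.7164978   2.21724442  1.8794832   0.76765895 -1.23594429] [-2.29351297  0.05247041 -1.28839081]
```

View pics/t4z.png

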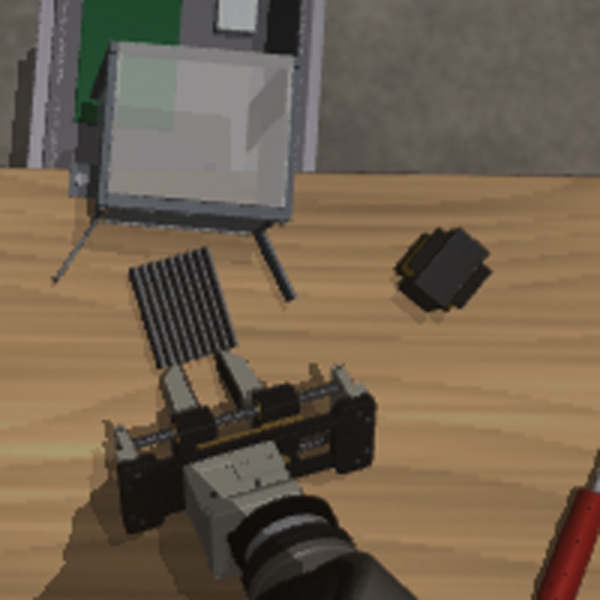

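```bash
python3 -m handwheel '{"translation":[[0.036,0.045,0],[0.038,0.044,0],[0.042,0.041,0],[0.044,0.037,0],[0,0,0],[0,0,0],[0,0,0],[0,0,0]],"twist":[-0.055,-0.055,-0.055,-0.055,0,0,0,0]}'
python3 -c "
from h import *
o=get_obs();print(o['joint_positions'],o['tcp_rot'])
snap('top','top5');snap('scene','sc5')
d=capture('top');print([W(d,r['position']) for r in spot_point('top','heatsink_center')])
d=capture('scene');print([W(d,r['position']) for r in spot_point('scene','heatsink_center')])"
python3 - <<'E'
import cv2
a=cv2.imread('pics/top5.png')[160:360,335:535]
cv2.imwrite('pics/t5z.png',cv2.resize(a,None,fx=3,fy=3,interpolation=cv2.INTER_CUBIC))
E
```

```text
time: 23.35
tool_pos: [556.4, -102.4, 28.2]
tcp_rot: [-2.29, 0.05, -1.642]
contact_force: [-0.1, 0.7, -0.2]
grip_width: 30.3
[-0.50289968  0.7143858   2.28738452  2.59921988  0.73079986 -1.40904815] [-2.28964228  0.04977892 -1.64217579]
[array([ 620.34105011, -109.51356557,   16.55011334])]
[array([ 618.94124133, -105.18582866,   16.33438098]), array([ 622.25396377, -301.9309345 ,   23.91852215])]
```

View pics/t5z.png

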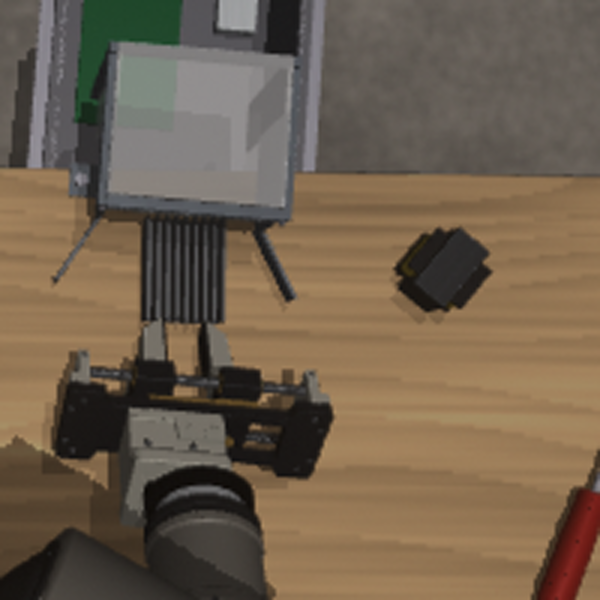

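View pics/sc5.png

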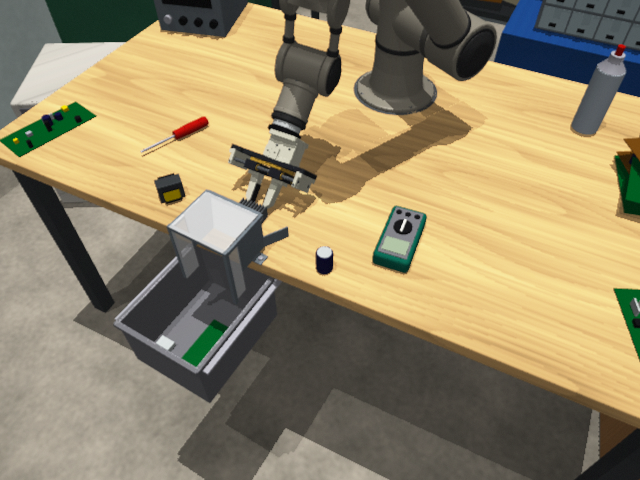

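```bash
python3 -m handwheel '{"translation":[[0.046,-0.002,0],[0.046,-0.002,0],[0.046,-0.002,0],[0.046,-0.002,0],[0.046,-0.002,0],[0.046,-0.002,0],[0.046,-0.002,0],[0.046,-0.002,0]],"twist":[0,0,0,0,0,0,0,0]}'
python3 -c "
from h import *
o=get_obs();print(o['joint_positions'],o['tcp_rot'])
snap('top','top6');snap('scene','sc6')"
python3 - <<'E'
import cv2
a=cv2.imread('pics/top6.png')[160:360,335:535]
b=cv2.imread('pics/sc6.png')[120:320,110:310]
cv2.imwrite('pics/t6z.png',cv2.resize(cv2.hconcat([a,b]),None,fx=2,fy=2,interpolation=cv2.INTER_CUBIC))
E
```

```text
time: 24.65
tool_pos: [615.0, -104.1, 28.1]
tcp_rot: [-2.291, 0.05, -1.642]
contact_force: [-2.6, 0.0, 0.4]
grip_width: 29.6
[-0.43482925  0.72821058  2.13348918  2.58753962  0.60282916 -1.3097449 ] [-2.29070046  0.05018394 -1.64202412]
```

View pics/t6z.png

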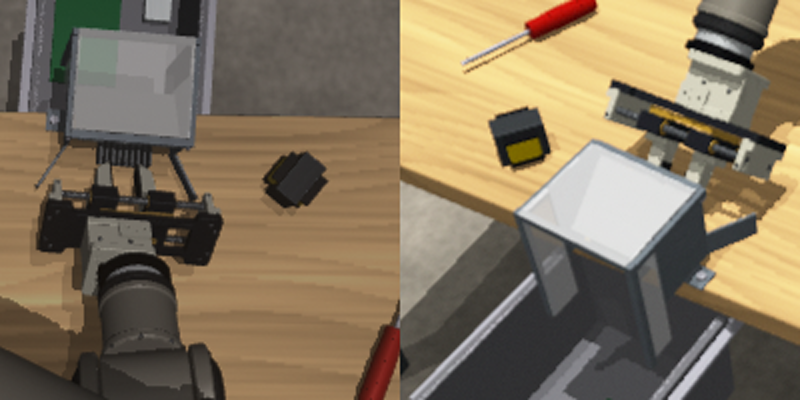

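```bash
python3 -m handwheel '{"translation":[[0.033,-0.002,0],[0.033,-0.002,0],[0.033,-0.002,0],[0.033,-0.002,0],[0.033,-0.002,0],[0.033,-0.002,0],[0,0,0],[0,0,0]],"twist":[0,0,0,0,0,0,0,0]}'
python3 -c "
from h import *
o=get_obs();print(o['joint_positions'],o['tcp_rot'],o['contact_force'])
snap('top','top7');snap('scene','sc7')
for c in ('top','scene'):
  d=capture(c);print([(r['score'],W(d,r['position'])) for r in spot_point(c,'heatsink_center')])"
python3 - <<'E'
import cv2
a=cv2.imread('pics/top7.png')[160:360,335:535]
b=cv2.imread('pics/sc7.png')[150:350,110:310]
cv2.imwrite('pics/t7z.png',cv2.resize(cv2.hconcat([a,b]),None,fx=2,fy=2,interpolation=cv2.INTER_CUBIC))
E
```

```text
time: 25.75
tool_pos: [647.6, -106.1, 29.2]
tcp_rot: [-2.288, 0.05, -1.641]
contact_force: [-2.4, 0.1, 2.0]
grip_width: 29.6
[-0.40763406  0.74240204  2.04812898  2.56662122  0.54112019 -1.25434274] [-2.28764471  0.04979366 -1.64146327] [-2.4103569   0.14712048  1.99811182]
[]
[(0.84, array([ 703.75208206, -111.88451962,   14.18523363]))]
```

View pics/t7z.png

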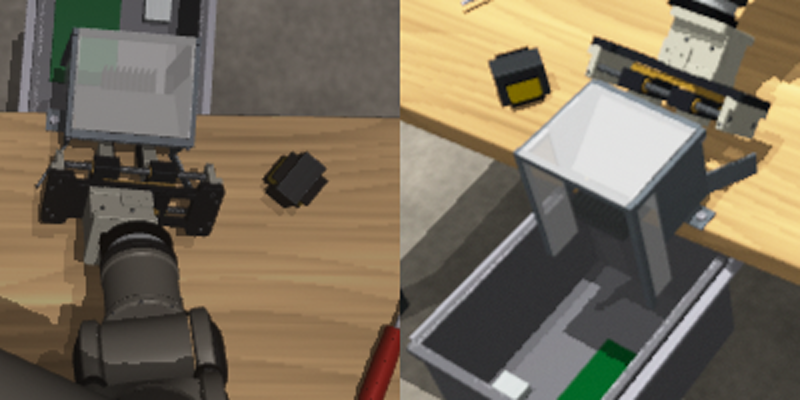

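```bash
python3 -m handwheel '{"translation":[[0.02,-0.001,0],[0.02,-0.001,0],[0.02,-0.001,0],[0,0,0],[0,0,0],[0,0,0],[0,0,0],[0,0,0]],"twist":[0,0,0,0,0,0,0,0]}'
python3 -c "
from h import *
o=get_obs();print(o['contact_force'])
snap('top','top8');snap('scene','sc8')
for c in ('top','scene'):
  d=capture(c);print([(r['score'],W(d,r['position'])) for r in spot_point(c,'heatsink_center')])"
python3 - <<'E'
import cv2
a=cv2.imread('pics/top8.png')[160:360,335:535]
b=cv2.imread('pics/sc8.png')[180:380,110:310]
cv2.imwrite('pics/t8z.png',cv2.resize(cv2.hconcat([a,b]),None,fx=2,fy=2,interpolation=cv2.INTER_CUBIC))
E
```

```text
time: 27.05
tool_pos: [657.6, -106.7, 30.5]
tcp_rot: [-2.285, 0.05, -1.642]
contact_force: [-4.3, 0.8, 4.0]
grip_width: 29.8
[-4.27601535  0.76827045  3.96963554]
[]
[(0.65, array([ 713.39314139, -110.3277135 ,    9.73592698]))]
```

View pics/t8z.png

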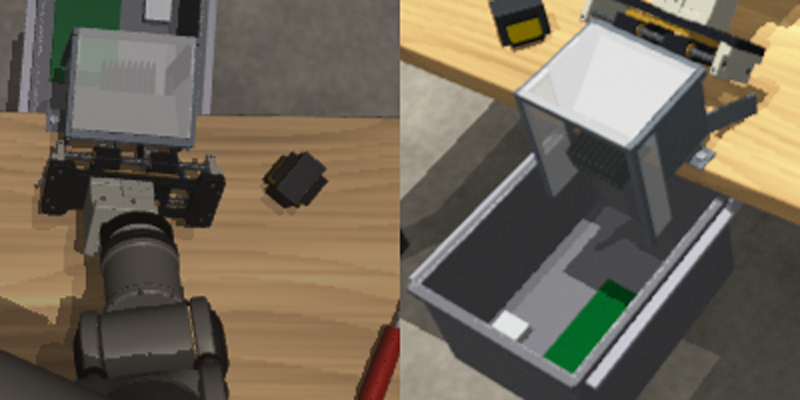

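```bash
python3 -m handwheel '{"translation":[[-0.03,0,0],[-0.03,0,0],[-0.03,0,0],[-0.03,0,0],[-0.03,0,0],[0,0,0],[0,0,0],[0,0,0]],"twist":[0,0,0,0,0,0,0,0]}'
python3 -c "
from h import *
o=get_obs();print(o['contact_force'])
snap('top','top9');snap('scene','sc9')
for c in ('top','scene'):
  d=capture(c);print([(r['score'],W(d,r['position'])) for r in spot_point(c,'heatsink_center')])"
python3 - <<'E'
import cv2
a=cv2.imread('pics/top9.png')[160:360,335:535]
b=cv2.imread('pics/sc9.png')[180:380,110:310]
cv2.imwrite('pics/t9z.png',cv2.resize(cv2.hconcat([a,b]),None,fx=2,fy=2,interpolation=cv2.INTER_CUBIC))
E
```

```text
time: 28.35
tool_pos: [633.2, -106.8, 29.2]
tcp_rot: [-2.288, 0.05, -1.642]
contact_force: [0.0, 0.5, 0.6]
grip_width: 29.8
[0.02440936 0.54258312 0.58251854]
[(0.28, array([ 661.81944476, -102.09892165,    3.54758157]))]
[(0.95, array([ 736.75854607, -122.11568855, -173.63743943]))]
```

View pics/t9z.png

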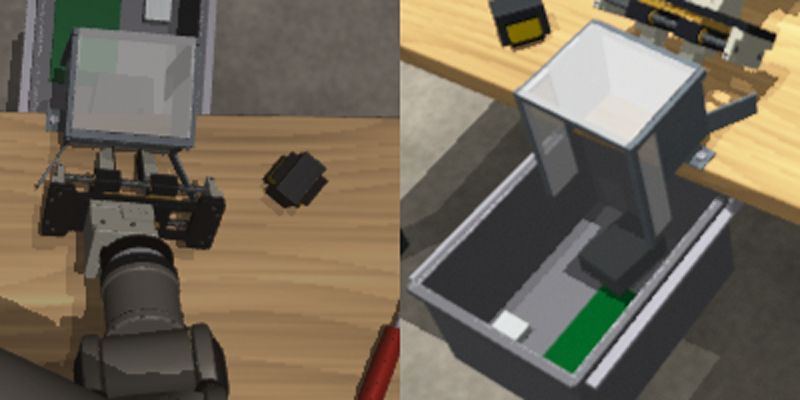

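```bash
python3 -m handwheel '{"translation":[[-0.06,0,0],[-0.08,0.003,0],[-0.1,0.003,0],[-0.1,0.003,0],[-0.1,0.003,0],[-0.1,0.003,0],[-0.05,0,0],[0,0,0]],"twist":[0,0,0,0,0,0,0,0]}'
python3 -m handwheel '{"translation":[[0,0,0.1],[0,0,0.1],[0,0,0.05],[0,0,0],[0,0,0],[0,0,0],[0,0,0],[0,0,0]],"twist":[0,0,0,0,0,0,0,0]}'
python3 -c "
from h import *
o=get_obs();print(o['contact_force'])
snap('top','top10');snap('scene','sc10');snap('wrist','wr10')
for c,l in (('top','transformer_center'),('top','capacitor_center'),('top','multimeter_center'),('scene','screwdriver_grip'),('scene','heatsink_center'),('top','flap_edge'),('top','mouth')):
  d=capture(c);print(l,[(round(r['score'],2),W(d,r['position']).round()) for r in spot_point(c,l)[:2]])"
python3 - <<'E'
import cv2
a=cv2.imread('pics/top10.png')[160:360,335:535]
b=cv2.imread('pics/sc10.png')[180:380,110:310]
cv2.imwrite('pics/t10z.png',cv2.resize(cv2.hconcat([a,b]),None,fx=2,fy=2,interpolation=cv2.INTER_CUBIC))
E
```

```text
time: 29.65
tool_pos: [537.0, -103.8, 29.3]
tcp_rot: [-2.29, 0.051, -1.644]
contact_force: [0.2, -0.0, -0.1]
grip_width: 29.8
time: 30.65
tool_pos: [537.9, -104.0, 66.6]
tcp_rot: [-2.291, 0.051, -1.644]
contact_force: [-0.1, 0.4, -0.4]
grip_width: 29.7
[-0.12496614  0.37417051 -0.38356279]
transformer_center [(0.69, array([ 625., -301.,   24.])), (0.6, array([523., 214.,  20.]))]
capacitor_center [(0.7, array([651., 100.,  24.]))]
multimeter_center []
screwdriver_grip [(0.58, array([ 418., -403.,   14.])), (0.52, array([657., -98., 103.]))]
heatsink_center [(0.64, array([ 738., -118., -178.])), (0.35, array([651.,  99.,  28.]))]
flap_edge [(0.69, array([ 656., -104.,    3.]))]
mouth [(0.68, array([ 653., -100.,    2.]))]
```

View pics/t10z.png

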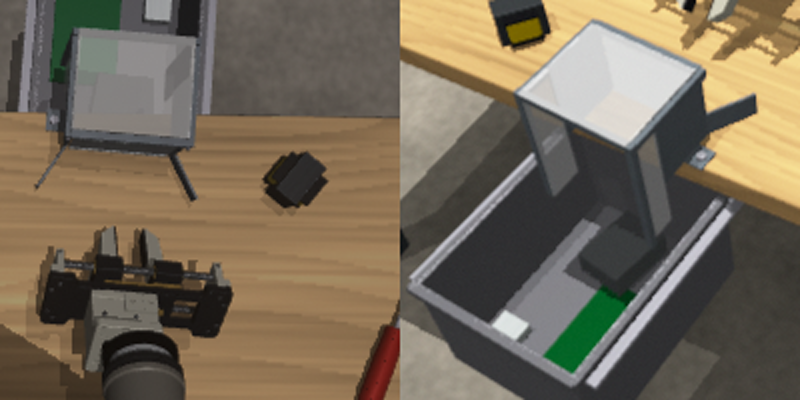

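View pics/wr10.png

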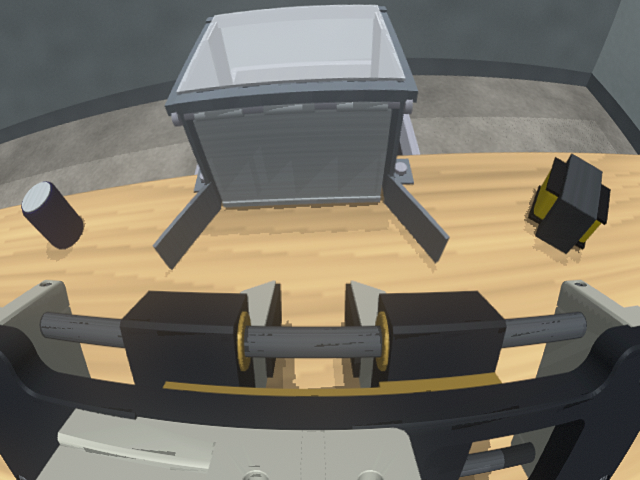

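The wrist view shows the flap hanging shut, with its lower edge at about row 203, and nothing touching the robot. The scene view shows the heatsink lying in the tote. I'm handing in the job.

```bash
python3 -c "
from h import *
print(close_job(), get_obs()['time'])"
```

```text
the job is handed in; nothing more can be done
the job is handed in; nothing more can be done
```

The heatsink is in the tote, the flap hangs shut, and I handed the job in at about 31 s of the 67 s allowed. `close_job()` gave no verdict.

**What I did:** The moves only shift the tool and turn it about the vertical. To lean the fingers forwards, I drove the arm against its reach limit in the air until they leaned about 49 degrees. I then pushed the heatsink along its own axis with two fingertips, turned it about 41 degrees in line with the chute, and pushed it under the flap. It tipped over the edge as I drew the fingers back.

**Last checks:**
- **Heatsink:** the scene camera puts it at about (738, -118, -178) mm, lying in the tote.
- **Flap:** its edge was found at z = 3 mm, about 3 mm from its starting place in x, which is within the network's error. The wrist picture shows it hanging shut.
- **Contact:** the tool force was about 0.5 N, which is sensor noise; the fingers were clear of everything.
- **Bystanders:** the transformer, capacitor and screwdriver measured within 4 mm of where they started. The network missed the multimeter under its own name, but it reported something within about 4 mm of the multimeter's starting position under the transformer label.

**Doubts:**
- **Contact in the doorway:** at the deepest push the tool rose 2–3 mm with about 4 N of force back and up. The gripper may have brushed the guide plates, still far below the 40 N limit.
- **Joint 3 range:** while I set the lean, joint 3 read 0.036–0.039 rad, just under its stated lower limit of 0.04. I could not tell whether that counts as passing its range.

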